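# Index the ornament arm one hole on at the craft stall

### The arm

A 7-joint arm with a two-finger parallel gripper is mounted at the origin on the work surface. World frame = base frame: x ahead of the robot, y to its left, z up, the work surface at z = 0. Lengths are in m, angles in rad, forces in N, time in s.
With the tool pointing down it reaches from about 0.4 to 0.85 m from the base axis. Payload 10.4 kg.
Tool frame: the origin (TCP) lies midway between the tips of the shut fingers; the grasp point (between the pads) lies 19 mm behind it (robot.grasp_offset is the distance from the TCP to the grasp point, in m); z points along the fingers, x is the direction in which the jaws open and shut, and the axes are right-handed (so a half turn about z gives the same grasp; the last joint's range is limited). The gripper opens to 85 mm and grips with 20 to 120 N. Pads are 22 mm wide; open, the fingers measure 114 mm over their backs; the gripper's body (76 mm by 85 mm) begins 54 mm behind the grasp point. The pads swing forward as they close: fully open they stand 13 mm farther back than shut.
Start: joints at [1.219, 0.332, -0.065, 1.46, 0.022, 1.35, -0.088], TCP at [0.202, -0.592, 0.231] pointing down, gripper open.
Joint ranges: [-2.6, 2.6], [-0.5, 2.12], [-1.47, 1.34], [0.16, 2.42], [-1.27, 4.41], [0.06, 2.06], [-2.6, 2.6]. Speed limits (rad/s): [2.22, 2.22, 2.79, 2.79, 3.14, 3.14, 3.14].

### API

Orientations are given as [roll, pitch, yaw] about the fixed x, y, z axes, in that order (R = Rz(yaw) Ry(pitch) Rx(roll)).
In Python, from workcell import robot, viewer, ticket gives the robot as it stands. The module is installed in compiled form; this text tells all that it offers.
- The arm moves only by the tool drive_tool, never from a script. Its argument "steps" is a list of rows, each a list of 3 entries, a list of its own where there are three numbers: the shift along the world's x, y, z in units of 30 mm (1.0 is 30 mm), then the turn about the world's z in units of 8 degrees (1.0 is 8 degrees), then the finger opening in mm, from 0 to 85.4. In form: [[[tx, ty, tz], turn, grip], ...]. A call has 1 to 20 rows; each row shifts and turns the commanded pose from where the row before left it; what a row does not reach is not made up. A row lasts 1/10 s, in which the tool goes at most 50 mm and 8.59 degrees, less where a joint would pass 70% of its speed; a pose out of reach is approached as far as the arm can. A call is refused whole if a number of a shift passes 1 or a number of a turn 1, either way. A call with a gripper value outside its range is refused whole. The fingers move at their own pace and stop on an object; "grip_force" is the grip in N (left out, the last holds). Time passes only in rows, so rows that do not move let the fingers close. It gives the time, the measured TCP pose, the force and the opening at its end, in the units of the state.
- robot.sense(): the state, without advancing time (a new reading comes with each control period).
- viewer.grab_frame(name): name is "side" or "top" or "wrist"; returns the picture (384x512x3 uint8, blue, green, red); there is no depth.
- viewer.camera_model(name): a dict with "vfov" (degrees; the focal length in pixels is half the picture's height over the tangent of half this angle, whatever the lens; pixels are square), "cx", "cy" (the principal point, pixels), "world_to_cam" (4x4, takes a point from world to camera coordinates). Camera axes: x right, y down, z forward; pixel columns grow to the right and rows downward; lengths in m; the calibration is good to about 2 mm. A picture is of the moment at which its call begins: read the wrist's pose just before it. camera_model takes no time and is no camera call; for the wrist camera it gives the pose at the moment of the call.
- ticket.close_job(): hands the job in, once; it reports no verdict.
The state is a dict: "t": time; "joint_positions": joint angles; "dq": joint speeds; "joint_efforts": joint torques, N m; "tool_pos": TCP position; "tcp_rot": TCP orientation; "wrist_force": force on the tool from outside, world axes, zero at the start; "ft_torque": the same for the moment, N m; "width": opening from 0.0 (shut) to 1.0 (fully open).
Only numpy, scipy, OpenCV 4.12 (cv2) and the standard library are available. Lean on these libraries where they do the work, as an engineer would, in place of code of your own. Each camera call takes 0.05 s, during which the arm holds its last target.

### The job

Hook a fingertip under the top of the brass pull ring and lift the spring index pin out of its hole, swing the display arm one hole towards the blue mug, and release the ring so that the pin drops fully home in that next hole. Leave the two mugs and the dish standing where they are.

Things in the scene. Friction and masses are not known exactly. Their poses are not given: they have to be found in the camera images.
- pivot (a point): point on the arm's vertical pivot axis, 100 mm above the counter, level with the top of the index strip; fixed. x points from the pivot to the middle hole, y to the left of that, z up. The stand under it: wooden foot, steel post, wooden disc 264 mm across with its top at 88 mm. On the pivot sits the arm's steel hub, 40 mm across, top at 130 mm
- middle_hole (a point): mouth of the middle one of the 5 holes in the curved steel index strip (12 mm thick, 32 mm wide, top 100 mm above the counter, fixed on the disc). The holes lie on a circle of 110 mm radius about the pivot, 0.38 rad (42 mm) apart, two each side of this one. The pin starts in this hole
- swing_arm (a joint): angle of the display arm about the pivot (rad): 0 with the pin over the middle hole (the start), growing anticlockwise seen from above. The holes lie at -0.76, -0.38, 0, 0.38, 0.76; the arm can swing from -0.87 to 0.87. With the pin out, about 1 to 2 N sideways at the ring moves it and it stays where left; with the pin in a hole it is locked, with about 0.015 to 0.02 rad of play either way
- bar_end (a point): middle of the free end of the display arm: a pale wooden bar 26 mm wide and 12 mm thick, top 120 mm above the counter, whose end lies 255 mm from the pivot. Three small clay ornaments hang under its outer part, down to 67 mm above the counter. x points out along the arm
- index_pin (a joint): lift of the spring index pin (m): 0 fully home in a hole, over 0.010 clear of it, 0.024 top stop. It slides vertically through the arm, 110 mm from the pivot; a spring pulls it down with about 5 N at 0 and 10 N at the stop. Let down between holes it rests on the strip at about 0.010, slides along with the arm, and drops by itself on coming over a hole
- ring_top (a point): underside of the top of the brass pull ring, mid-way: where a fingertip hooks. The ring stands upright, fixed on the pin: 67 mm outside, 7 mm round bar, opening 53 mm. With the pin home this point is 187 mm above the counter, 67 mm over the arm's top. x: out along the arm, straight through the opening; z up. A finger tilted about 45 degrees, in the plane of x and z, passes through
- blue_mug_mid (a point): centre, half-way up, of the loose blue mug (80 mm across, 92 mm tall, with a handle), standing on one side of the stand, left or right. z is its own upright axis
- red_mug_mid (a point): centre, half-way up, of the loose red mug, same size, on the other side of the stand
- dish_mid (a point): centre, half-way up, of the small loose clay dish (96 mm across, 35 mm tall) standing on the counter below the outer part of the arm, clear under the ornaments
Not all that is in view belongs to the job. Of the things that look like the part that bears red_mug_mid, take the one that is farthest to the robot's left at the start. Of the things shaped like the part that bears dish_mid, the terracotta one is meant.

How it is judged:
By the outcome, as a careful person would: the job done as asked, in the order asked, and still so for the second after the job is handed in, with the robot touching nothing.
It also fails if it takes over 48 s, if anything falls off the work surface, if the arm or the gripper's body presses on something with over 40 N, if the wrist force passes 120 N, or if a joint passes its speed limit or range.

## Working session

There is one attempt and no reset: what is moved stays moved. The work goes in short steps, Python scripts to look and compute and a tool call to move; the robot and the scene stay as the last step left them, time stands still between calls to the robot, and variables do not carry over. Pictures are saved under pics/ and viewed, and the job is handed in when it is done.

Besides the shell and the picture viewer there is one more tool, called as name(argument=value, ...) on one line, values as JSON. drive_tool: Moves the arm, as the interface text tells. Its arguments: {"type":"object","properties":{"steps":{"type":"array","items":{"type":"array"}},"grip_force":{"type":"number"}},"required":["steps"]}

```bash
mkdir -p pics
python3 - <<'E'
from workcell import robot, viewer
import cv2
s=robot.sense(); print({k:(v if not hasattr(v,'__len__') else [round(float(x),4) for x in v]) for k,v in s.items()})
for n in ["side","top","wrist"]:
    m=viewer.camera_model(n); print(n,m)
    cv2.imwrite(f"pics/{n}0.png",viewer.grab_frame(n))
E
```

```text
{'t': 0.0, 'joint_positions': [1.2194, 0.3329, -0.0647, 1.4609, 0.0216, 1.3499, -0.0885], 'dq': [0.0003, -0.0009, -0.0023, 0.0001, 0.0001, 0.0009, 0.0008], 'joint_efforts': [0.0008, -62.5439, 0.0497, -39.1603, 0.0163, 0.0099, -0.0], 'tool_pos': [0.2017, -0.5912, 0.2305], 'tcp_rot': [3.1415, 0.0014, -1.242], 'wrist_force': [-0.4856, 0.6849, 0.0566], 'ft_torque': [0.076, 0.0232, 0.0192], 'width': 0.9999828426107938}
side {'vfov': 51.42773461003887, 'cx': 250.30175244815192, 'cy': 193.62297512465852, 'world_to_cam': array([[ 0.93240628, -0.36098884, -0.01748097, -0.57820611],
       [-0.29360182, -0.72837121, -0.61909074,  0.25550209],
       [ 0.21075221,  0.58237654, -0.78512488,  0.90682005],
       [ 0.        ,  0.        ,  0.        ,  1.        ]])}
top {'vfov': 53.37699472524643, 'cx': 259.295825008821, 'cy': 179.30752091360299, 'world_to_cam': array([[ 0.01182883, -0.99948613, -0.02979199,  0.01953725],
       [-0.9952022 , -0.00887382, -0.09743635,  0.61542667],
       [ 0.09712191,  0.03080161, -0.99479576,  0.86200668],
       [ 0.        ,  0.        ,  0.        ,  1.        ]])}
wrist {'vfov': 65.75228858822022, 'cx': 248.42703291536395, 'cy': 191.20695640039892, 'world_to_cam': array([[ 3.23573219e-01, -9.46203107e-01, -2.28386452e-04,
        -6.25871852e-01],
       [-9.03101846e-01, -3.08905875e-01,  2.98302224e-01,
        -3.91251845e-02],
       [-2.82325041e-01, -9.63163544e-02, -9.54471441e-01,
         3.78429658e-01],
       [ 0.00000000e+00,  0.00000000e+00,  0.00000000e+00,
         1.00000000e+00]])}
```

View pics/side0.png

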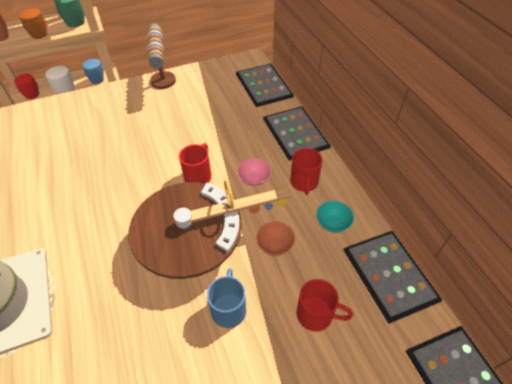

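View pics/top0.png

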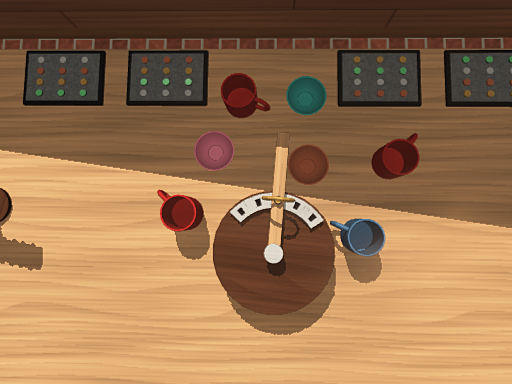

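View pics/wrist0.png

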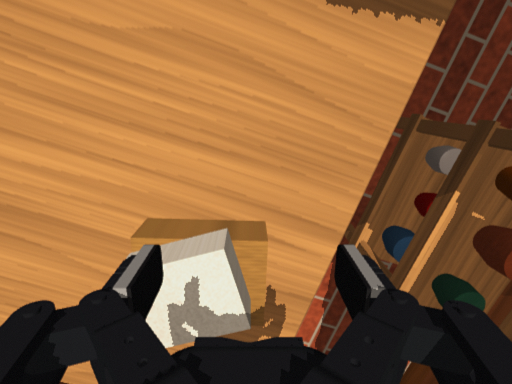

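The pictures show one arm with a brass ring, at top (278,198) and side (228,192). The blue mug is at top (362,237), on the robot's right, so the swing is clockwise to −0.38.

**Possible mix-ups**
- Red mugs: top (180,212), (240,95) and (400,158). The meant one is the leftmost, at (180,212).
- Dishes: terracotta (308,165), pink (214,151) and teal (306,95). The meant one is terracotta.
- Brass ring and blue mug: only one of each.

Next I'll measure and take a close crop.

```bash
cat > h.py <<'E'
import numpy as np, cv2
from workcell import viewer
def P(n):
    m=viewer.camera_model(n); f=192/np.tan(np.radians(m['vfov'])/2)
    return m,f
def ray(n,u,v):
    m,f=P(n); T=m['world_to_cam']; R=T[:3,:3];c=-R.T@T[:3,3]
    d=R.T@np.array([(u-m['cx'])/f,(v-m['cy'])/f,1]); return c,d/np.linalg.norm(d)
def plane(n,u,v,z):
    c,d=ray(n,u,v); return c+d*(z-c[2])/d[2]
def proj(n,p):
    m,f=P(n); q=m['world_to_cam']@np.append(p,1); return [m['cx']+f*q[0]/q[2],m['cy']+f*q[1]/q[2]]
E
python3 - <<'E'
from h import *
t=cv2.imread('pics/top0.png'); s=cv2.imread('pics/side0.png')
a=cv2.resize(t[120:270,190:350],None,fx=5,fy=4*1.25,interpolation=cv2.INTER_CUBIC)[:600*2]
cv2.imwrite('pics/tc.png',cv2.resize(t[120:270,190:350],(640,600),interpolation=cv2.INTER_CUBIC))
cv2.imwrite('pics/sc.png',cv2.resize(s[165:255,160:300],(784,504),interpolation=cv2.INTER_CUBIC))
# hub
hsv=cv2.cvtColor(t,cv2.COLOR_BGR2HSV)
hub=(hsv[...,1]<60)&(hsv[...,2]>150); hub=hub.astype('uint8')
n,l,st,ce=cv2.connectedComponentsWithStats(hub)
for i in range(1,n):
    if st[i,4]>20: print(st[i],ce[i])
print(plane('top',273.5,254,.130), plane('side',182,213,.130),plane('top',283,134,.12),plane('side',276,196,.12))
E
```

```text
[230 193  42  29 509] [250.52652259 206.10412574]
[285 195  38  33 479] [303.50521921 211.11064718]
[264 244  19  19 292] [273.07191781 253.0239726 ]
[ 0.45316027 -0.00785529  0.13      ] [ 0.45605731 -0.00351763  0.13      ] [ 0.70344376 -0.02601014  0.12      ] [ 0.67512446 -0.03101697  0.12      ]
```

View pics/tc.png

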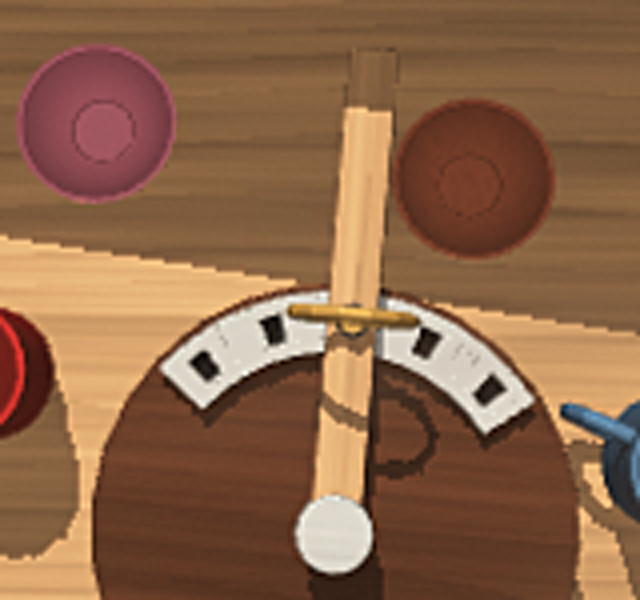

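View pics/sc.png

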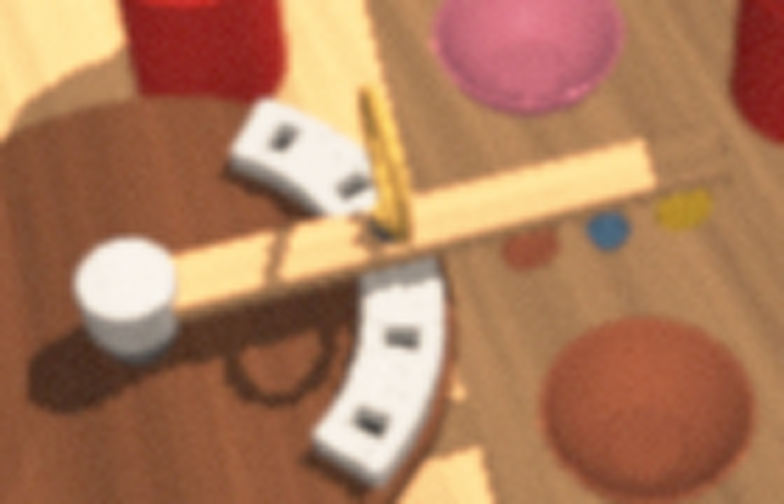

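Run:
```python
from h import *
pt=plane('top',273.1,253.0,.130); ps=plane('side',182.3,213.9,.130)
et=plane('top',283.5,132.3,.12); es=plane('side',289,193,.12)
print(pt,ps,et,es)
p=(pt+ps)/2
for e,q in((et,pt),(es,ps)):
    print(np.linalg.norm((e-q)[:2]),np.arctan2(*(e-q)[1::-1]))
t=cv2.imread('pics/top0.png')
# hole centres px in crop -> full, rays at z=.1
pts=[(205,366),(273,331),(427,343),(491,389)]
ph=[plane('top',190+u/4-.4,120+v/4-.4,.1)[:2] for u,v in pts]
for h in ph: print(h, np.linalg.norm(h-pt[:2]), np.arctan2(*(h-pt[:2])[::-1]))
# ring
hsv=cv2.cvtColor(t,cv2.COLOR_BGR2HSV)
m=cv2.inRange(hsv[190:208],(17,150,60),(26,255,255));ys,xs=np.nonzero(m); print(xs.min(),xs.max(),ys.min()+190,ys.max()+190,len(xs))
th=np.mean([np.arctan2(*(h-pt[:2])[::-1]) for h in ph])
for th in (th,):
  for c in (pt,ps):
    r=c[:2]+.11*np.array([np.cos(th),np.sin(th)]); print('ring',th,r,proj('top',[*r,.187]),proj('top',[*r,.194]),proj('side',[*r,.194]))
```

```text
[ 0.45515311 -0.00702604  0.13      ] [ 0.45603488 -0.00618536  0.13      ] [ 0.7071165  -0.02704838  0.12      ] [ 0.70714597 -0.03423628  0.12      ]
0.2527576721893936 -0.07929864936515117
0.25267298064124255 -0.11124599825115138
[0.53972294 0.06242512] 0.1094327124802482 0.6875518398519924
[0.55880454 0.02627659] 0.10887003559798833 0.3108767432506896
[ 0.55329493 -0.05594901] 0.10965980743378662 -0.4624409503560416
[ 0.5292877  -0.08990349] 0.11119626300503538 -0.841023429970339
262 293 196 202 112
ring -0.07625894930592464 [ 0.56483342 -0.01540639] [np.float64(278.1459127131037), np.float64(197.72532823481836)] [np.float64(278.21725991927616), np.float64(197.54251011773235)] [np.float64(227.52931562699865), np.float64(184.76145669375657)]
ring -0.07625894930592464 [ 0.56571519 -0.01456572] [np.float64(277.7091526590168), np.float64(197.2597814102955)] [np.float64(277.7762851857626), np.float64(197.0725107309291)] [np.float64(227.7861001953584), np.float64(184.36692632921932)]
```

The crop confirms the choice, and the two views agree:
- The pivot is at about (0.4555, −0.0067).
- The arm points along about −0.077 rad.
- The ring is at about (0.565, −0.015).
- The next hole towards blue is at about −0.46 rad, with the ring then at (0.554, −0.055).

The drive keeps the tool pointing straight down. So one fingertip will go through the ring opening on either side of the top bar, and I'll lift with a light pinch.

drive_tool(steps=[[[0,0,0.8],0,85],[[0,0,0.8],0,85],[[0,0,0.7],0,85],[[0.5,0.8,0],0.35,85],[[0.5,0.8,0],0.35,85],[[0.5,0.8,0],0.35,85],[[0.5,0.8,0],0.35,85],[[0.5,0.8,0],0.35,85],[[0.5,0.8,0],0.35,85],[[0.5,0.8,0],0.35,85],[[0.5,0.8,0],0.35,85],[[0.5,0.8,0],0.35,85],[[0.5,0.8,0],0.35,85],[[0.5,0.8,0],0.35,85],[[0.5,0.8,0],0.35,85],[[0.5,0.8,0],0.35,85]], grip_force=40)

```text
t: 1.75
tool_pos: [0.398, -0.2775, 0.3004]
tcp_rot: [-3.142, -0.0, -0.603]
wrist_force: [-0.5, -0.4, -0.3]
width: 0.999
```

drive_tool(steps=[[[0.5,0.8,0],0.35,85],[[0.5,0.8,0],0.35,85],[[0.5,0.8,0],0.35,85],[[0.5,0.8,0],0.35,85],[[0.5,0.8,0],0.35,85],[[0.5,0.8,0],0.35,85],[[0.5,0.8,0],0.35,85],[[0.5,0.8,0],0.35,85],[[0.5,0.8,0],0.35,85],[[0.5,0.8,0],0.35,85],[[0.5,0.8,0],0.35,85],[[0,0,0],0,85],[[0,0,0],0,85]])

```text
t: 3.05
tool_pos: [0.562, -0.0143, 0.3]
tcp_rot: [-3.141, 0.001, -0.067]
wrist_force: [0.2, -1.0, 0.2]
width: 0.997
```

Run:
```python
from h import *
im=viewer.grab_frame('wrist'); cv2.imwrite('pics/w1.png',im)
print(proj('wrist',[.565,-.015,.194]),proj('wrist',[.565,-.015,.12]),proj('wrist',[.4555,-.0067,.13]))
```

```text
[np.float64(251.72061579693786), np.float64(187.57930368927654)] [np.float64(251.01492558740298), np.float64(168.41552441416047)] [np.float64(149.15528549530893), np.float64(169.77683950078892)]
```

View pics/w1.png

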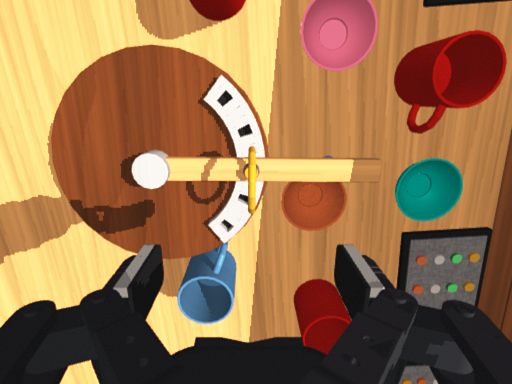

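The wrist picture shows the ring at (252,180) and the hub at (151,169), matching the projections. I'll go down and pinch.

drive_tool(steps=[[[0.1,0,-0.6],-0.07,85],[[0,0,-0.6],0,85],[[0,0,-0.6],0,85],[[0,0,-0.6],0,60],[[0,0,-0.6],0,50],[[0,0,-0.6],0,40],[[0,0,-0.6],0,30],[[0,0,-0.1],0,20],[[0,0,0],0,20],[[0,0,0],0,20]], grip_force=35)

```text
t: 4.1
tool_pos: [0.5653, -0.0159, 0.1724]
tcp_rot: [3.141, -0.001, -0.08]
wrist_force: [-0.5, 0.3, 0.3]
width: 0.233
```

Run:
```python
from h import *
cv2.imwrite('pics/w2.png',viewer.grab_frame('wrist'))
s=viewer.grab_frame('side');cv2.imwrite('pics/s2.png',cv2.resize(s[100:260,140:340],(800,600)))
```

```text
(no output)
```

View pics/w2.png

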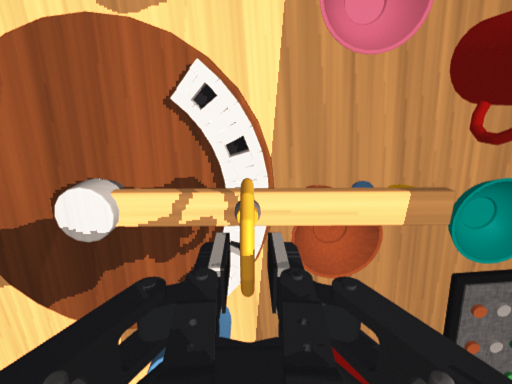

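View pics/s2.png

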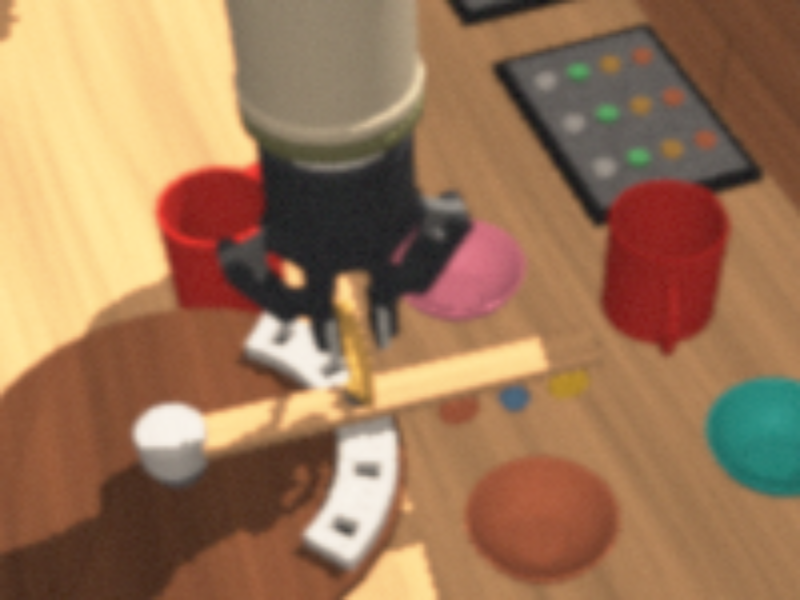

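The fingers straddle the ring's top bar, which sits between the pads at columns 225 and 275. I'll close.

drive_tool(steps=[[[0,0,0],0,8],[[0,0,0],0,0],[[0,0,0],0,0],[[0,0,0],0,0],[[0,0,0],0,0]], grip_force=40)

```text
t: 4.7
tool_pos: [0.5648, -0.0155, 0.172]
tcp_rot: [3.141, -0.0, -0.079]
wrist_force: [-2.9, 0.2, 5.7]
width: 0.064
```

drive_tool(steps=[[[0,0,0.1],0,0],[[0,0,0.1],0,0],[[0,0,0.1],0,0],[[0,0,0],0,0]])

```text
t: 5.1
tool_pos: [0.5645, -0.0156, 0.1802]
tcp_rot: [3.142, 0.001, -0.079]
wrist_force: [-0.8, 0.9, -6.6]
width: 0.065
```

Downward force is 6.6 N at about 8 mm lift, which fits the spring. I'll lift to about 17 mm.

drive_tool(steps=[[[0,0,0.1],0,0],[[0,0,0.1],0,0],[[0,0,0.1],0,0],[[0,0,0],0,0]])

```text
t: 5.5
tool_pos: [0.5645, -0.0155, 0.1895]
tcp_rot: [3.141, 0.001, -0.079]
wrist_force: [-0.6, 0.4, -9.2]
width: 0.06
```

Run:
```python
from h import *
s=viewer.grab_frame('side');cv2.imwrite('pics/s3.png',cv2.resize(s[140:220,170:270],(750,600)))
```

```text
(no output)
```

View pics/s3.png

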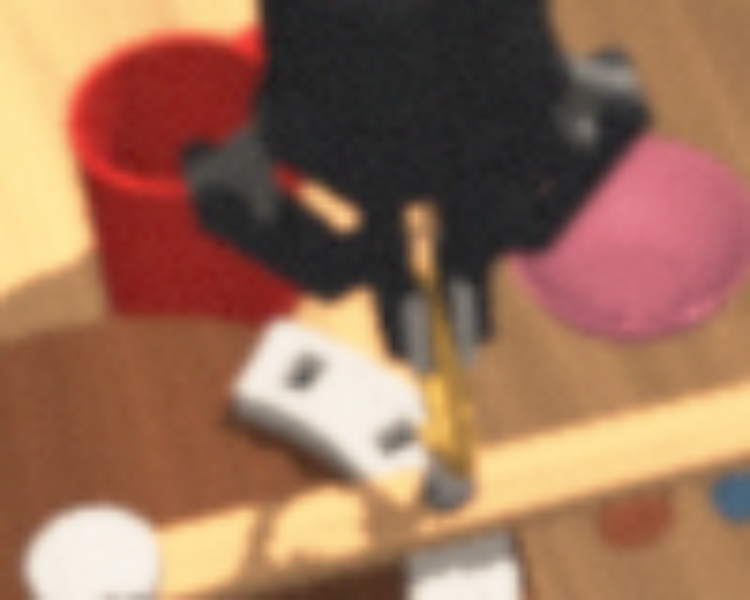

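Lifted; the pin's shank shows above the bar at crop (447,485). Now I'll swing along the arc, −0.38 rad.

drive_tool(steps=[[[-0.013,-0.139,0],-0.272,0],[[-0.019,-0.138,0],-0.272,0],[[-0.024,-0.137,0],-0.272,0],[[-0.029,-0.136,0],-0.272,0],[[-0.034,-0.135,0],-0.272,0],[[-0.039,-0.133,0],-0.272,0],[[-0.044,-0.132,0],-0.272,0],[[-0.049,-0.13,0],-0.272,0],[[-0.054,-0.128,0],-0.272,0],[[-0.059,-0.126,0],-0.272,0],[[0,0,0],0,0],[[0,0,0],0,0]])

```text
t: 6.75
tool_pos: [0.5531, -0.0558, 0.189]
tcp_rot: [3.141, 0.001, -0.461]
wrist_force: [-6.2, 2.0, -10.0]
width: 0.065
```

Run:
```python
from h import *
from workcell import robot
s=robot.sense(); p=s['tool_pos']; print(p,s['tcp_rot'],s['wrist_force'],np.arctan2(p[1]+.0067,p[0]-.4555),np.hypot(p[1]+.0067,p[0]-.4555))
cv2.imwrite('pics/w4.png',viewer.grab_frame('wrist'))
t=viewer.grab_frame('top');cv2.imwrite('pics/t4.png',cv2.resize(t[110:270,180:400],(770,560)))
```

```text
[ 0.55314106 -0.05581721  0.18903081] [ 3.14081895e+00  1.31106160e-03 -4.60617045e-01] [-6.17562629  1.98706039 -9.99576624] -0.46607541050396806 0.10929902762068612
```

View pics/w4.png

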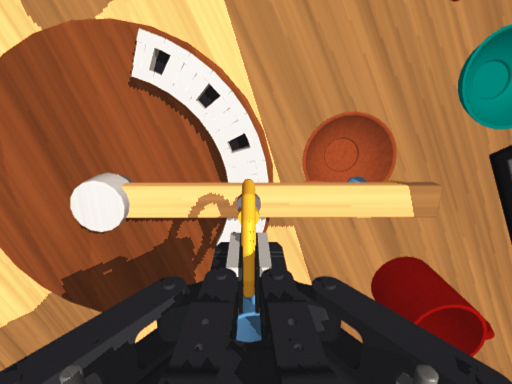

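View pics/t4.png

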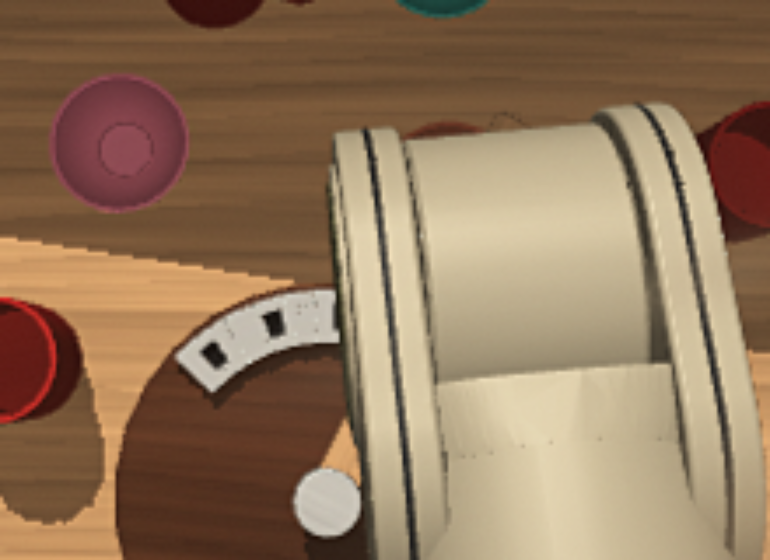

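Measured swing is −0.382 to −0.386 rad and four holes... the strip shows three free holes to the left, so the pin stands over the next hole towards blue. I'll lower slightly and release.

drive_tool(steps=[[[0,0.015,-0.08],0,0],[[0,0,-0.08],0,0],[[0,0,0],0,0],[[0,0,0],0,20],[[0,0,0],0,30],[[0,0,0],0,40],[[0,0,0],0,40],[[0,0,0],0,40]])

```text
t: 7.65
tool_pos: [0.5543, -0.0552, 0.1849]
tcp_rot: [-3.141, -0.001, -0.459]
wrist_force: [-0.2, -0.2, -0.5]
width: 0.464
```

Run:
```python
from h import *
cv2.imwrite('pics/w5.png',viewer.grab_frame('wrist'))
s=viewer.grab_frame('side');cv2.imwrite('pics/s5.png',cv2.resize(s[130:250,160:320],(800,600)))
```

```text
(no output)
```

View pics/w5.png

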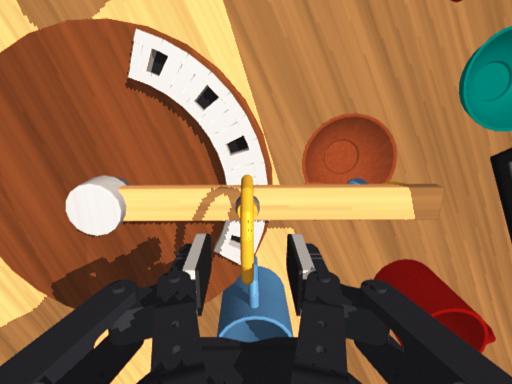

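View pics/s5.png

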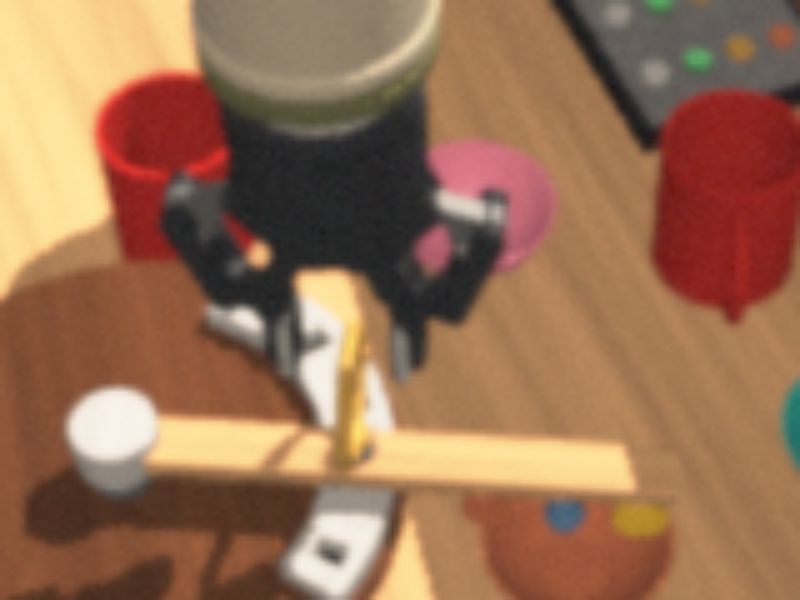

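Released. The wrist picture shows three free holes on one side, at (158,62), (206,97) and (238,145), and one on the other at (236,240). I'll retract straight up and check the ring height.

drive_tool(steps=[[[0,0,0.2],0,60],[[0,0,0.4],0,85],[[0,0,0.7],0,85],[[0,0,0.9],0,85],[[0,0,0.9],0,85],[[0,0,0.9],0,85],[[-0.5,0.5,0.5],0,85],[[-0.8,0.8,0],0,85],[[-0.8,0.8,0],0,85],[[-0.8,0.8,0],0,85],[[-0.5,0.8,0],0,85],[[0,0.8,0],0,85],[[0,0.8,0],0,85],[[0,0.8,0],0,85],[[0,0.8,0],0,85],[[0,0,0],0,85],[[0,0,0],0,85]])

```text
t: 9.45
tool_pos: [0.4519, 0.1522, 0.3203]
tcp_rot: [-3.141, -0.001, -0.457]
wrist_force: [0.4, -0.2, 0.7]
width: 0.995
```

Run:
```python
from h import *
t=viewer.grab_frame('top'); s=viewer.grab_frame('side')
cv2.imwrite('pics/t6r.png',t);cv2.imwrite('pics/s6r.png',s)
cv2.imwrite('pics/t6.png',cv2.resize(t[80:280,150:410],(780,600)))
cv2.imwrite('pics/s6.png',cv2.resize(s[160:230,170:260],(771,600),interpolation=cv2.INTER_CUBIC))
s0=cv2.imread('pics/side0.png');cv2.imwrite('pics/s0c.png',cv2.resize(s0[160:230,170:260],(771,600),interpolation=cv2.INTER_CUBIC))
for a in(-.077,-.457):
  r=np.array([.4555+.11*np.cos(a),-.0067+.11*np.sin(a)])
  for z in(.12,.194,.204): print(a,z,proj('side',[*r,z]),proj('top',[*r,z]))
```

```text
-0.077 0.12 [np.float64(229.62611012820264), np.float64(204.9928626263356)] [np.float64(277.40986711152567), np.float64(199.1490270763358)]
-0.077 0.194 [np.float64(227.64065932987717), np.float64(184.63535000230857)] [np.float64(278.08916907068556), np.float64(197.3613578497354)]
-0.077 0.204 [np.float64(227.3517062737116), np.float64(181.67261454011444)] [np.float64(278.19171778891626), np.float64(197.09148789671022)]
-0.457 0.12 [np.float64(230.9218076787502), np.float64(219.7194110269367)] [np.float64(296.6499706750812), np.float64(204.62024320476678)]
-0.457 0.194 [np.float64(228.96537726003808), np.float64(199.7592464040317)] [np.float64(299.29548984108845), np.float64(203.38538255080357)]
-0.457 0.204 [np.float64(228.68001986482844), np.float64(196.84793377554757)] [np.float64(299.6949978105365), np.float64(203.19890245315202)]
```

View pics/t6.png

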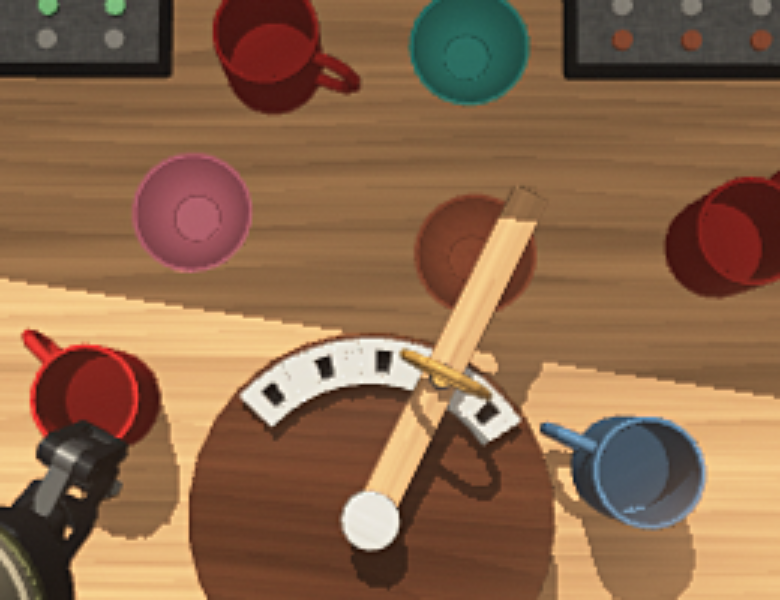

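View pics/s6.png

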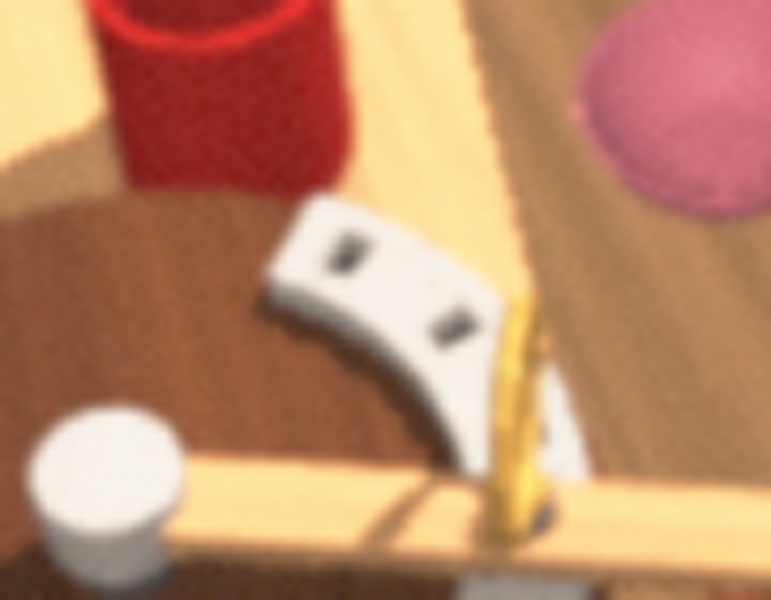

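View pics/s0c.png

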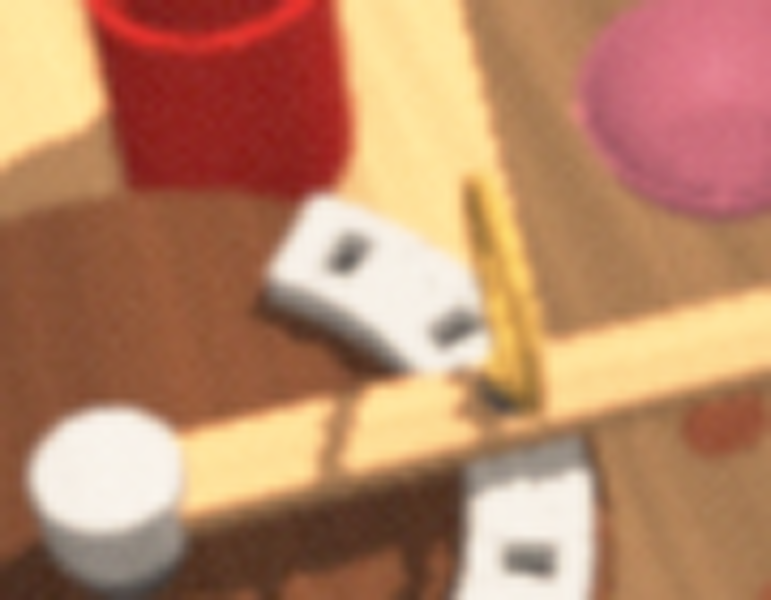

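Run:
```python
from h import *
def ext(cam,a,l):
  o=[]
  for f in np.linspace(0,2*np.pi,73):
    y=.030*np.sin(f); z=.1605+.030*np.cos(f)+l   # bar centreline
    o.append(proj(cam,[.4555+.11*np.cos(a)-y*np.sin(a),-.0067+.11*np.sin(a)+y*np.cos(a),z]))
  o=np.array(o); return np.r_[o.min(0),o.max(0)].round(1)
def meas(f,box):
  im=cv2.imread(f); x0,y0,x1,y1=box
  m=cv2.inRange(cv2.cvtColor(im[y0:y1,x0:x1],cv2.COLOR_BGR2HSV),(17,175,50),(28,255,255))
  n,l,st,c=cv2.connectedComponentsWithStats(m); i=1+np.argmax(st[1:,4]); ys,xs=np.nonzero(l==i)
  return xs.min()+x0,ys.min()+y0,xs.max()+x0,ys.max()+y0,len(xs)
for cam,f0,f1,b0,b1 in(('side','pics/side0.png','pics/s6r.png',(215,175,240,212),(220,185,240,230)),('top','pics/top0.png','pics/t6r.png',(255,190,300,206),(275,190,318,215))):
  print(cam,'start',meas(f0,b0),ext(cam,-.077,0),'now',meas(f1,b1),[ext(cam,-.457,l) for l in(0,.010)])
t0=cv2.imread('pics/top0.png');t1=cv2.imread('pics/t6r.png')
d=(cv2.absdiff(t0,t1).max(2)>40)
for n,b in(('blue',(328,215,388,260)),('dish',(288,175,330,186)),('red left half',(155,188,180,215))):
  print(n,d[b[1]:b[3],b[0]:b[2]].sum())
et=plane('top',150+523/3,80+187/3,.12); print('arm angle',np.arctan2(et[1]+.0067,et[0]-.4555))
```

```text
Traceback (most recent call last):
ValueError: attempt to get argmax of an empty sequence
```

```bash
cat > m.py <<'E'
from h import *
def ext(cam,a,l):
  o=[]
  for f in np.linspace(0,2*np.pi,73):
    y=.030*np.sin(f); z=.1605+.030*np.cos(f)+l
    o.append(proj(cam,[.4555+.11*np.cos(a)-y*np.sin(a),-.0067+.11*np.sin(a)+y*np.cos(a),z]))
  o=np.array(o); return np.r_[o.min(0),o.max(0)].round(1)
def meas(f,box):
  im=cv2.imread(f); x0,y0,x1,y1=box
  h=cv2.cvtColor(im[y0:y1,x0:x1],cv2.COLOR_BGR2HSV)
  m=cv2.inRange(h,(18,150,50),(30,255,255))
  n,l,st,c=cv2.connectedComponentsWithStats(m)
  if n<2: return h[...,0].max(),h[...,1].max()
  i=1+np.argmax(st[1:,4]); ys,xs=np.nonzero(l==i)
  return xs.min()+x0,ys.min()+y0,xs.max()+x0,ys.max()+y0,len(xs)
for cam,f0,f1,b0,b1 in(('side','pics/side0.png','pics/s6r.png',(215,175,240,212),(220,185,240,230)),('top','pics/top0.png','pics/t6r.png',(255,190,300,206),(275,190,318,215))):
  print(cam,'start',*meas(f0,b0),ext(cam,-.077,0),'now',*meas(f1,b1),[ext(cam,-.457,l) for l in(0,.010)])
t0=cv2.imread('pics/top0.png');t1=cv2.imread('pics/t6r.png')
d=(cv2.absdiff(t0,t1).max(2)>40)
for n,b in(('blue',(328,215,388,260)),('dish',(288,145,302,180)),('red left half',(155,188,180,215))):
  print(n,d[b[1]:b[3],b[0]:b[2]].sum())
et=plane('top',150+523/3,80+187/3,.12); print('arm angle',np.arctan2(et[1]+.0067,et[0]-.4555))
E
python3 m.py
python3 - <<'E'
import cv2
s=cv2.imread('pics/s6r.png');h=cv2.cvtColor(s,cv2.COLOR_BGR2HSV)
for v in range(188,226,2): print(v,[tuple(int(q) for q in x) for x in h[v,227:235]])
E
```

```text
side start 225 181 232 205 76 [225.1 181.1 232.1 207.2] now 227 195 232 222 64 [array([228. , 195.3, 231.7, 223. ]), array([227.7, 192.5, 231.4, 220.3])]
top start 268 196 290 199 44 [262.7 196.7 292.9 199.7] now 285 197 309 208 52 [array([284.4, 197.1, 311.8, 210.9]), array([284.6, 196.8, 312.4, 210.8])]
blue 0
dish 7
red left half 0
arm angle -0.4327268068541519
188 [(22, 97, 254), (22, 96, 254), (21, 99, 253), (17, 116, 246), (14, 129, 202), (15, 131, 175), (14, 127, 177), (14, 129, 182)]
190 [(22, 95, 254), (22, 95, 254), (22, 97, 254), (19, 109, 250), (14, 129, 220), (15, 129, 180), (14, 128, 178), (14, 125, 179)]
192 [(22, 85, 254), (22, 94, 254), (22, 97, 254), (22, 99, 254), (18, 114, 248), (14, 131, 204), (14, 128, 174), (15, 128, 176)]
194 [(19, 34, 251), (20, 73, 252), (22, 108, 252), (23, 120, 253), (20, 134, 248), (16, 144, 218), (15, 130, 178), (14, 123, 172)]
196 [(17, 22, 244), (19, 58, 239), (19, 122, 244), (22, 147, 249), (20, 156, 240), (17, 154, 195), (16, 138, 174), (15, 133, 169)]
198 [(18, 34, 238), (19, 88, 235), (22, 139, 249), (23, 147, 252), (18, 158, 229),
[... 1057 characters left out ...]
3, 250), (19, 46, 248), (17, 24, 245)]
216 [(18, 151, 183), (18, 161, 206), (18, 158, 226), (21, 152, 247), (25, 140, 254), (23, 145, 252), (20, 126, 248), (19, 95, 247)]
218 [(17, 147, 165), (18, 161, 173), (18, 161, 211), (21, 155, 244), (22, 146, 250), (19, 155, 236), (17, 138, 213), (14, 111, 221)]
220 [(17, 152, 161), (18, 160, 169), (18, 166, 200), (19, 156, 234), (19, 151, 231), (17, 124, 171), (14, 78, 144), (14, 97, 184)]
222 [(16, 145, 148), (18, 157, 146), (18, 159, 162), (17, 154, 177), (17, 137, 182), (15, 116, 182), (14, 120, 218), (17, 114, 245)]
224 [(15, 132, 168), (15, 138, 165), (15, 137, 180), (15, 131, 214), (15, 123, 230), (16, 120, 241), (18, 118, 245), (18, 118, 247)]
```

Run:
```python
from h import *
from workcell import ticket
et=plane('top',150+529/3,80+192/3,.12); print('arm angle',np.arctan2(et[1]+.0067,et[0]-.4555))
print(ticket.close_job())
```

```text
arm angle -0.4536342287039625
the job is handed in; nothing more can be done
None
```

The pin was lifted about 17 mm, the arm was swung one hole towards the blue mug, and the pin looks fully home in that hole. I handed the job in at about 9.6 s on the clock, with the gripper raised and clear of everything. It reports no verdict.

**Not quite as asked:** the drive can't tilt the tool, so I couldn't hook the ring with one finger at 45°. I put a fingertip on each side of the ring's top bar, pinched it with about 40 N, and lifted. The downward force rose from about 6.6 to 9 N, as the spring should.

**Last checks**
- **Pin home:** the ring's top edge in the side view is at row 195. I expected 195.3 with the pin home and 192.5 with it resting on the strip, so only about 3 pixels separate the two. I did not do a push test of the lock.
- **Right hole:** three free holes show on one side of the arm and one on the other. The arm swung about −0.37 to −0.385 rad, depending on the method, against −0.38 wanted. My first reading of the bar end gave about −0.35. I had picked the pixel slightly off, and the corrected reading gives about −0.374.
- **Mugs and dish:** the blue mug and the visible half of the red mug show no change in the top view. The checked strip of the dish differs by only 7 pixels, which I put down to shadow or the arm's edge.

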